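# Lay the rum tray on the sideboard

### The arm

A 6-joint arm with a two-finger parallel gripper is mounted at the origin on the work surface. World frame = base frame: x ahead of the robot, y to its left, z up, the work surface at z = 0. Lengths are in m, angles in rad, forces in N, time in s.
With the tool pointing down it reaches from about 0.35 to 0.975 m from the base axis. Payload 4.9 kg.
Tool frame: the origin (TCP) lies on the centre line of the jaws, within the pads' length; the fingertips stand manip.tip_reach ahead of it and the grasp point (between the pads) is the TCP (manip.tip_reach is the distance from the TCP to the fingertips, in m); z points along the fingers, y is the line along which they close (so a half turn about z gives the same grasp; the last joint's range is limited). The gripper opens to 85 mm and grips with 20 to 120 N. Pads are 22 mm wide; open, the fingers measure 114 mm over their backs; the gripper's body (76 mm by 85 mm) begins 54 mm behind the grasp point. The pads swing forward as they close: fully open they stand 13 mm farther back than shut.
Start: joints at [-1.417, 0.053, 1.613, -0, 1.476, -0.119], TCP at [0.168, -0.602, 0.216] pointing down, gripper open.
Joint ranges: [-3.01, 3.01], [-1.01, 2.22], [0.06, 2.58], [-1.02, 4.17], [0.09, 2.62], [-3.14, 3.14]. Speed limits (rad/s): [2.57, 2.57, 3.14, 3.14, 3.14, 3.14].

### API

Orientations are given as a unit quaternion [w, x, y, z].
In Python, from plant import manip gives the robot as it stands. The module is installed in compiled form; this text tells all that it offers.
- The arm moves only by the tool move_arm, never from a script. Its argument "rows" is a list of rows, each a list of 7 numbers: the shift along the tool's x, y, z in cm, then the turn, a rotation vector about the tool's x, y, z in degrees, then the opening, from -1 (shut) to 1 (fully open). In form: [[tx, ty, tz, ax, ay, az, jaw], ...]. A call has 1 to 20 rows; each row shifts and turns the commanded pose from where the row before left it, along the tool's axes as they then stand; what a row does not reach is not made up. A row lasts 1/12 s, in which the tool goes at most 41.7 mm and 7.16 degrees, less where a joint would pass 70% of its speed; a pose out of reach is approached as far as the arm can. A call is refused whole if a number of a shift passes 4.17 or a number of a turn 7.16, either way. A call with a gripper value outside its range is refused whole. The fingers move at their own pace and stop on an object; the grip force is fixed at half the most. Time passes only in rows, so rows that do not move let the fingers close. It gives the time, the measured TCP pose, the force, the opening and the grip force at its end, in the units of the state.
- manip.state(): the state, without advancing time (a new reading comes with each control period).
- manip.grab_frame(name): name is "scene" or "top"; returns a dict with "img" (420x560x3 uint8, blue, green, red), "mtx" (3x3 intrinsics, pixels), "R" (3x3) and "t" (3): a world point X has camera coordinates R X + t. Camera axes: x right, y down, z forward; pixel columns grow to the right and rows downward; lengths in m; the calibration is good to about 2 mm. A picture is of the moment at which its call begins. There is no depth.
- manip.job_done(): hands the job in; it is judged then, once.
The state is a dict: "time": time; "joint_pos": joint angles; "joint_vel": joint speeds; "joint_efforts": joint torques, N m; "tool_pos": TCP position; "tool_rot": TCP orientation; "contact_force": force on the tool from outside, world axes, zero at the start; "ft_torque": the same for the moment, N m; "gripper_width": opening from 0.0 (shut) to 1.0 (fully open); "grasp_force": force on a finger pad.
Only numpy, scipy, OpenCV 4.12 (cv2) and the standard library are available. Lean on these libraries where they do the work, as an engineer would, in place of code of your own. Each camera call takes 0.05 s, during which the arm holds its last target. There are 200 camera calls.

### The job

Lay the drinks tray for two: stand the green tumbler on the green coaster, the amber tumbler on the orange coaster, the steel jigger on the white coaster and the white-capped bitters bottle on the blue coaster, each upright in the middle of its coaster and let go. Keep the pieces upright on the way and set them down without dropping them. Leave the copper jigger and the red-capped bottle where they stand.

Things in the scene. Friction and masses are not known exactly. Their poses are not given: they have to be found in the camera images.
- tumbler_green: drinking tumbler of transparent green glass with upright ribs, open at the top, standing upright: 60 mm glass (about 63 mm over the decorative ribs) outside diameter, straight sides, 88 mm tall, about 0.22 kg. Origin: centre of its underside, z up.
- tumbler_amber: drinking tumbler of transparent amber (brown-orange) glass with upright ribs, open at the top, standing upright: 60 mm glass (about 63 mm over the decorative ribs) outside diameter, straight sides, 88 mm tall, about 0.22 kg. Origin: centre of its underside, z up.
- jigger_steel: bar jigger of bright grey steel, standing upright, 85 mm tall: upper cup straight-sided, 42 mm outside diameter from 45 mm height up to the rim and open at the top; below it a slim waist (20 mm at 34 mm height) and a foot of 38 mm diameter; about 0.12 kg. Origin: centre of its underside, z up. Goes on the tray.
- bottle_white_cap: small bottle of amber glass with a paper band and a white cap, standing upright, 110 mm tall: body 46 mm in diameter up to 74 mm height, shoulder to 88 mm, neck 22 mm, cap 29 mm in diameter at the top; about 0.18 kg. Origin: centre of its underside, z up. The bitters: goes on the tray.
- jigger_copper: bar jigger of reddish copper, standing upright, 85 mm tall: upper cup straight-sided, 42 mm outside diameter from 45 mm height up to the rim and open at the top; below it a slim waist (20 mm at 34 mm height) and a foot of 38 mm diameter; about 0.12 kg. Origin: centre of its underside, z up. A look-alike: stays where it is.
- bottle_red_cap: small bottle of amber glass with a paper band and a red cap, standing upright, 110 mm tall: body 46 mm in diameter up to 74 mm height, shoulder to 88 mm, neck 22 mm, cap 29 mm in diameter at the top; about 0.18 kg. Origin: centre of its underside, z up. Pepper sauce, a look-alike: stays where it is.
- coaster_green: Green round coaster, 84 mm across, 5 mm thick, fixed on the floor (6 mm thick) of a dark wooden tray, 270 mm square, rim 22 mm above the sideboard, turned up to 17 degrees; four coasters in any arrangement in a square, 120 mm apart, 60 mm from the tray's middle lines. Origin: centre of its underside; its upper face is 5 mm above that and 11 mm above the sideboard; z up.
- coaster_orange: Orange round coaster, 84 mm across, 5 mm thick, fixed on the floor (6 mm thick) of a dark wooden tray, 270 mm square, rim 22 mm above the sideboard, turned up to 17 degrees; four coasters in any arrangement in a square, 120 mm apart, 60 mm from the tray's middle lines. Origin: centre of its underside; its upper face is 5 mm above that and 11 mm above the sideboard; z up.
- coaster_white: White round coaster, 84 mm across, 5 mm thick, fixed on the floor (6 mm thick) of a dark wooden tray, 270 mm square, rim 22 mm above the sideboard, turned up to 17 degrees; four coasters in any arrangement in a square, 120 mm apart, 60 mm from the tray's middle lines. Origin: centre of its underside; its upper face is 5 mm above that and 11 mm above the sideboard; z up.
- coaster_blue: Blue round coaster, 84 mm across, 5 mm thick, fixed on the floor (6 mm thick) of a dark wooden tray, 270 mm square, rim 22 mm above the sideboard, turned up to 17 degrees; four coasters in any arrangement in a square, 120 mm apart, 60 mm from the tray's middle lines. Origin: centre of its underside; its upper face is 5 mm above that and 11 mm above the sideboard; z up.

How it is judged:
By the outcome, as a careful person would: the job done as asked, in the order asked, and still so for the second after the job is handed in, with the robot touching nothing.
It also fails if it takes over 112 s, if anything falls off the work surface, if the arm or the gripper's body presses on something with over 40 N, if the wrist force passes 120 N, or if a joint passes its speed limit or range.

## Working session

There is one attempt and no reset: what is moved stays moved. The work goes in short steps, Python scripts to look and compute and a tool call to move; the robot and the scene stay as the last step left them, time stands still between calls to the robot, and variables do not carry over. Pictures are saved under pics/ and viewed, at most 14 in all, crops included, and the job is handed in when it is done.

Besides the shell and the picture viewer there is one more tool, called as name(argument=value, ...) on one line, values as JSON. move_arm: Moves the arm, as the interface text tells. Its arguments: {"type":"object","properties":{"rows":{"type":"array","items":{"type":"array","items":{"type":"number"}}}},"required":["rows"]}

```bash
mkdir -p pics; python3 - <<'E'
from plant import manip
import cv2
print(manip.state(), manip.tip_reach)
for n in("scene","top"):
    f=manip.grab_frame(n); cv2.imwrite(f"pics/{n}0.png",f["img"]); print(n,f["mtx"],f["R"],f["t"])
E
```

```text
{'time': 0.0, 'joint_pos': array([-1.41699576e+00,  5.33863186e-02,  1.61425456e+00,  2.98717222e-05,
        1.47599808e+00, -1.19018196e-01]), 'joint_vel': array([-8.50132688e-04,  8.39455688e-04, -5.41949934e-04,  1.11445453e-03,
        1.96752456e-05, -2.83601958e-04]), 'joint_efforts': array([-9.01388885e-04, -3.93688095e+01, -3.70180035e+01, -2.25713234e-04,
        7.05724378e-03,  1.37124283e-05]), 'tool_pos': array([ 0.16830426, -0.60125251,  0.21486834]), 'tool_rot': array([-1.02325518e-03,  9.90710334e-01,  1.35985245e-01, -2.92781907e-06]), 'contact_force': array([ 0.41824885, -0.34166197,  0.00685816]), 'ft_torque': array([ 0.02398747, -0.02792201,  0.0057325 ]), 'grasp_force': 0.0, 'gripper_width': 0.9981956412705453} 0.019
scene [[394.7813003    0.         274.9263489 ]
 [  0.         394.7813003  210.27577277]
 [  0.           0.           1.        ]] [[-0.00673174  0.99997228 -0.00318051]
 [ 0.73349526  0.00277602 -0.6796889 ]
 [-0.67966123 -0.00690838 -0.73349361]] [-0.00872782 -0.38613862  1.15166481]
top [[403.9676879    0.         276.38433354]
 [  0.         403.9676879  204.5993638 ]
 [  0.           0.           1.        ]] [[ 0.0260309  -0.99965343  0.00392558]
 [-0.97677888 -0.02627025 -0.21263325]
 [ 0.21266268  0.00170061 -0.9771242 ]] [-0.01600717  0.53488593  0.72321409]
```

View pics/scene0.png

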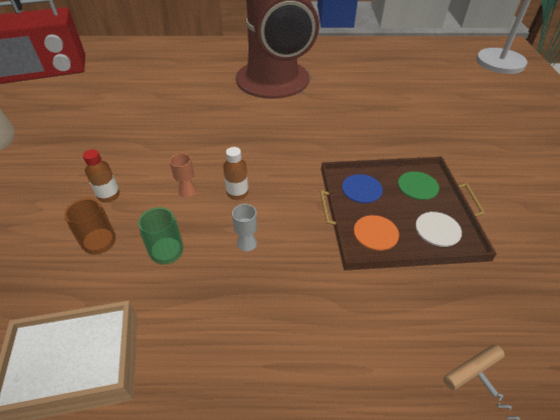

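View pics/top0.png

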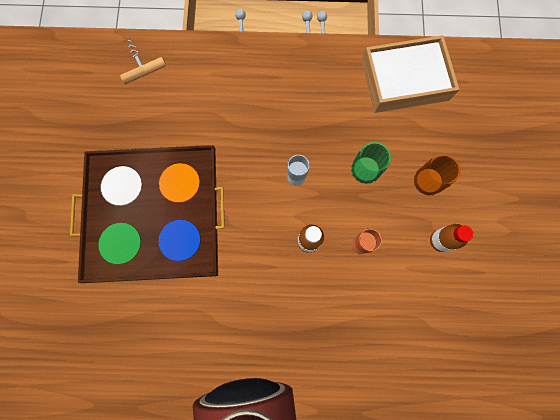

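The scene view shows the tray at right (about 405,210), with bottles, jiggers and tumblers at left. The top view shows coasters white (121,185), orange (179,182), green (119,243) and blue (179,240). In the same view: steel jigger (298,168), green tumbler (370,162), amber tumbler (436,175), white cap (313,234), copper (368,241) and red cap (463,233).

```bash
cat > h.py <<'E'
import cv2,numpy as np
from plant import manip
def ray(f,uv,z):
    R,t=f["R"],f["t"]; C=-R.T@t
    d=R.T@np.linalg.inv(f["mtx"])@np.array([uv[0],uv[1],1.])
    return (C+d*(z-C[2])/d[2])[:2]
def foot(f): return (-f["R"].T@f["t"])[:2]
def mask(f,lo,hi,box):
    hsv=cv2.cvtColor(f["img"],cv2.COLOR_BGR2HSV); m=cv2.inRange(hsv,np.array(lo),np.array(hi))
    k=np.zeros_like(m); x0,y0,x1,y1=box; k[y0:y1,x0:x1]=m[y0:y1,x0:x1]
    k=cv2.morphologyEx(k,cv2.MORPH_CLOSE,np.ones((5,5),np.uint8))
    c=max(cv2.findContours(k,cv2.RETR_EXTERNAL,cv2.CHAIN_APPROX_NONE)[0],key=cv2.contourArea)
    return cv2.convexHull(c)[:,0,:]
def cen(h):
    m=cv2.moments(h); return m["m10"]/m["m00"],m["m01"]/m["m00"]
def cyl(f,hull,h,r):
    """near base edge at z=0 and far rim edge at z=h, seen along the camera's azimuth"""
    c0=ray(f,cen(hull),h/2); d=c0-foot(f); d/=np.linalg.norm(d); n=np.array([-d[1],d[0]])
    b=np.array([ray(f,p,0) for p in hull]); t=np.array([ray(f,p,h) for p in hull])
    near=min((b-c0)@d)+r; far=max((t-c0)@d)-r
    lat=cv2.minMaxLoc  # unused
    az=np.arctan2((b-foot(f))@n,(b-foot(f))@d); s=np.tan((az.max()+az.min())/2)*np.linalg.norm(c0-foot(f))
    return c0+d*near+n*s, c0+d*far+n*s
E
sed -i '/unused/d' h.py
python3 - <<'E'
from h import *
f=manip.grab_frame("top"); g=manip.grab_frame("scene")
C={}
for n,lo,hi,b in [("white",(0,0,150),(180,60,255),(90,155,150,215)),("orange",(5,150,150),(20,255,255),(150,155,206,210)),("green",(45,100,60),(80,255,255),(90,215,150,272)),("blue",(105,120,80),(125,255,255),(150,212,208,270))]:
    h=mask(f,lo,hi,b); C[n]=ray(f,cen(h),.011); print(n,C[n].round(4), [round(float(np.linalg.norm(C[n]-C[k])),4) for k in C], "diam",2*np.sqrt(cv2.contourArea(np.array([ray(f,p,.011) for p in h],np.float32))/np.pi))
h=mask(f,(0,0,200),(180,50,255),(295,215,335,260));print("wcap",ray(f,cen(h),.11), cv2.boundingRect(h))
h=mask(f,(0,200,150),(4,255,255),(440,215,490,260));print("rcap",ray(f,cen(h),.11))
a=cv2.resize(f["img"][130:270,280:490],None,fx=3.7,fy=3.7,interpolation=cv2.INTER_CUBIC)
b=cv2.resize(g["img"][140:270,60:270],None,fx=3.7,fy=3.7,interpolation=cv2.INTER_CUBIC)
cv2.imwrite("pics/tc.png",a);cv2.imwrite("pics/sc.png",b)
for n,im in(("top",f),("scene",g)):
    hs=cv2.cvtColor(im["img"],cv2.COLOR_BGR2HSV)
    pts={"top":[(298,170),(298,158),(285,190),(370,160),(365,175),(330,150),(436,180),(445,165),(452,180),(368,240),(400,200)],"scene":[(245,215),(247,235),(160,225),(90,225),(95,240),(130,220),(182,170)]}[n]
    print([(p,hs[p[1],p[0]].tolist()) for p in pts])
E
```

```text
white [0.5775 0.3214] [0.0] diam 0.0830393490004863
orange [0.5872 0.2018] [0.12, 0.0] diam 0.08309707955231246
green [0.4581 0.3116] [0.1198, 0.1696, 0.0] diam 0.08276416098735738
blue [0.4674 0.1924] [0.1696, 0.1202, 0.1196, 0.0] diam 0.08258494674120151
wcap [ 0.47277981 -0.06829138] (305, 226, 17, 16)
rcap [ 0.48174446 -0.33754812]
[((298, 170), [104, 26, 209]), ((298, 158), [101, 25, 83]), ((285, 190), [13, 182, 184]), ((370, 160), [60, 132, 160]), ((365, 175), [67, 164, 132]), ((330, 150), [13, 176, 175]), ((436, 180), [13, 240, 187]), ((445, 165), [13, 229, 87]), ((452, 180), [13, 224, 164]), ((368, 240), [10, 174, 221]), ((400, 200), [13, 173, 170])]
[((245, 215), [40, 7, 113]), ((247, 235), [60, 6, 123]), ((160, 225), [65, 103, 99]), ((90, 225), [12, 172, 104]), ((95, 240), [12, 171, 131]), ((130, 220), [13, 134, 135]), ((182, 170), [9, 134, 139])]
```

View pics/tc.png

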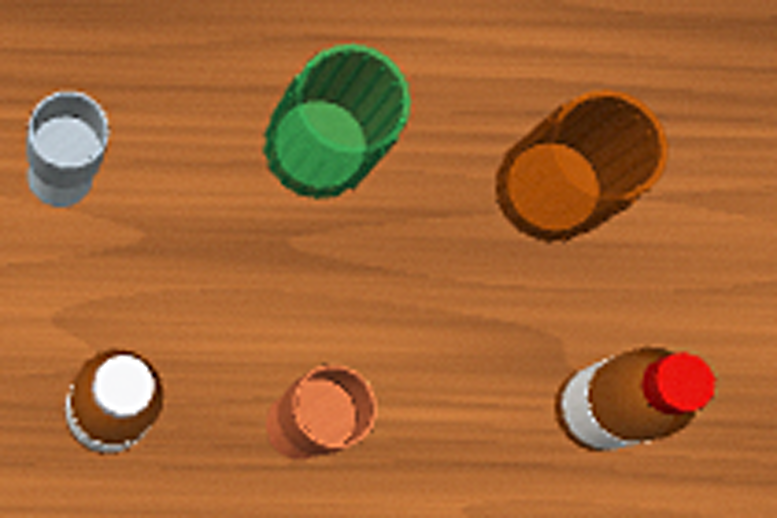

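View pics/sc.png

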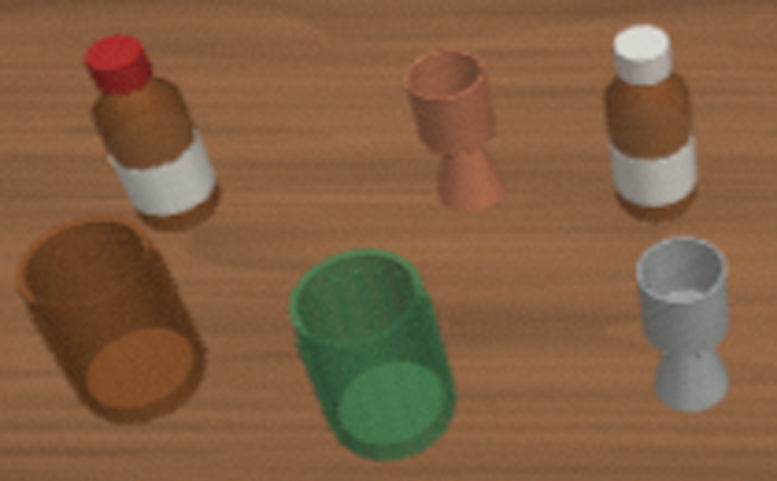

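The crops show the six pieces clearly separated. In the full top frame the steel rim is at (298,163), the green rim at (376,157) and the amber rim at (446,170).

```bash
python3 - <<'E'
from h import *
f=manip.grab_frame("top"); g=manip.grab_frame("scene")
T={"green":((45,60,20),(85,255,255),(340,130,400,190),(130,195,195,270)),"steel":((0,0,40),(180,80,255),(280,148,315,190),(225,198,264,255)),"amber":((0,200,20),(20,255,255),(405,148,470,205),(60,192,122,258))}
im=f["img"].copy(); im2=g["img"].copy()
for n,(lo,hi,b,b2) in T.items():
    h=mask(f,lo,hi,b); r,H=(.021,.085) if n=="steel" else (.0315,.088)
    print(n,"top near/far",*[x.round(4) for x in cyl(f,h,H,r)], "rimfar only steel; base r 19" )
    cv2.polylines(im,[h],True,(255,0,255))
    if n=="amber": lo=(0,152,20); hi=(14,255,118)
    h=mask(g,lo,hi,b2); print("   scene",*[x.round(4) for x in cyl(g,h,H,r)]); cv2.polylines(im2,[h],True,(255,0,255))
h=mask(g,(0,0,150),(180,60,255),(222,145,245,160)); print("wcap scene bbox",cv2.boundingRect(h),[ray(g,(cv2.boundingRect(h)[0]+cv2.boundingRect(h)[2]/2,v),.11).round(4) for v in(149,155)])
a=cv2.resize(im[130:270,280:490],None,fx=2,fy=2);b=cv2.resize(im2[140:270,60:270],None,fx=2,fy=2)
cv2.imwrite("pics/chk.png",np.vstack([a,b]))
E
```

```text
green top near/far [ 0.6305 -0.1891] [ 0.6262 -0.186 ] rimfar only steel; base r 19
   scene [ 0.6256 -0.1881] [ 0.6327 -0.1848]
steel top near/far [ 0.6114 -0.0415] [ 0.6076 -0.0409] rimfar only steel; base r 19
   scene [ 0.6062 -0.0407] [ 0.6106 -0.0401]
amber top near/far [ 0.6085 -0.3208] [ 0.6056 -0.3169] rimfar only steel; base r 19
   scene [ 0.5962 -0.3049] [ 0.6037 -0.2996]
wcap scene bbox (226, 147, 15, 13) [array([ 0.4694, -0.0667]), array([ 0.4873, -0.0653])]
```

View pics/chk.png

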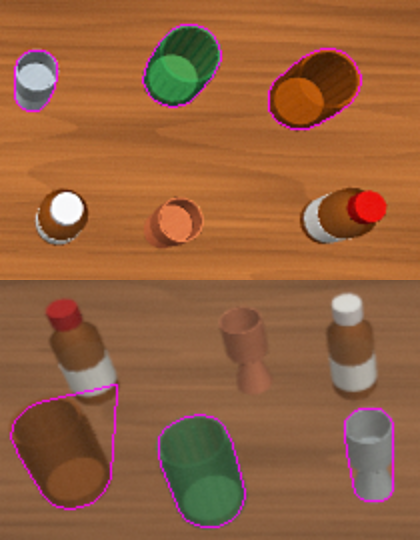

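move_arm(rows=[[0, 0, 0, 0, 0, 5.21, 1], [0, 0, 0, 0, 0, 5.21, 1], [0, 0, 0, 0, 0, 5.21, 1], [2.7, -2.44, 0, 0, 0, 0, 1], [2.7, -2.44, 0, 0, 0, 0, 1], [2.7, -2.44, 0, 0, 0, 0, 1], [2.7, -2.44, 0, 0, 0, 0, 1], [2.7, -2.44, 0, 0, 0, 0, 1], [2.7, -2.44, 0, 0, 0, 0, 1], [2.7, -2.44, 0, 0, 0, 0, 1], [2.7, -2.44, 0, 0, 0, 0, 1], [2.7, -2.44, 0, 0, 0, 0, 1], [2.7, -2.44, 0, 0, 0, 0, 1], [2.7, -2.44, 0, 0, 0, 0, 1], [2.7, -2.44, 0, 0, 0, 0, 1], [2.7, -2.44, 0, 0, 0, 0, 1], [2.7, -2.44, 0, 0, 0, 0, 1], [2.7, -2.44, 0, 0, 0, 0, 1], [2.7, -2.44, 0, 0, 0, 0, 1], [2.7, -2.44, 0, 0, 0, 0, 1]])

```text
time: 1.97
tool_pos: [0.6285, -0.1855, 0.2161]
tool_rot: [0.0, 1.0, 0.0, 0.0]
contact_force: [0.6, -1.2, -0.4]
gripper_width: 0.998
grasp_force: 0.0
```

move_arm(rows=[[0, 0, 0, 0, 0, 0, 1], [0, 0, 0, 0, 0, 0, 1], [0, 0, 0, 0, 0, 0, 1]])

```text
time: 2.22
tool_pos: [0.6272, -0.187, 0.2158]
tool_rot: [0.0, 1.0, 0.0, -0.0]
contact_force: [0.1, -0.5, 0.3]
gripper_width: 1.001
grasp_force: 0.0
```

move_arm(rows=[[0.1, 0, 2, 0, 0, 0, 1], [0, 0, 3, 0, 0, 0, 1], [0, 0, 3, 0, 0, 0, 1], [0, 0, 3, 0, 0, 0, 1], [0, 0, 2.5, 0, 0, 0, 1], [0, 0, 1.6, 0, 0, 0, 1], [0, 0, 1, 0, 0, 0, 1], [0, 0, 0, 0, 0, 0, 1], [0, 0, 0, 0, 0, 0, -1], [0, 0, 0, 0, 0, 0, -1], [0, 0, 0, 0, 0, 0, -1], [0, 0, 0, 0, 0, 0, -1], [0, 0, 0, 0, 0, 0, -1], [0, 0, 0, 0, 0, 0, -1], [0, 0, 0, 0, 0, 0, -1], [0, 0, 0, 0, 0, 0, -1]])

```text
time: 3.55
tool_pos: [0.6304, -0.1879, 0.0581]
tool_rot: [0.001, 1.0, 0.0, 0.002]
contact_force: [-0.3, 0.7, 6.2]
gripper_width: 0.682
grasp_force: 64.9
```

move_arm(rows=[[0, 0, -0.5, 0, 0, 0, -1], [0, 0, -1, 0, 0, 0, -1], [0, 0, -2, 0, 0, 0, -1], [0, 0, -3, 0, 0, 0, -1], [0, 0, -3, 0, 0, 0, -1], [0, 0, -3, 0, 0, 0, -1], [0, 0, -2, 0, 0, 0, -1], [0, 0, -1, 0, 0, 0, -1], [0, 0, 0, 0, 0, 0, -1]])

```text
time: 4.3
tool_pos: [0.6296, -0.1876, 0.2137]
tool_rot: [0.001, 1.0, 0.0, 0.002]
contact_force: [-0.0, 0.2, -3.0]
gripper_width: 0.682
grasp_force: 64.8
```

```bash
python3 - <<'E'
from h import *
f=manip.grab_frame("top"); g=manip.grab_frame("scene")
cv2.imwrite("pics/l1.png",np.vstack([f["img"][90:300,:],g["img"][60:300,:]]))
E
```

```text
(no output)
```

View pics/l1.png

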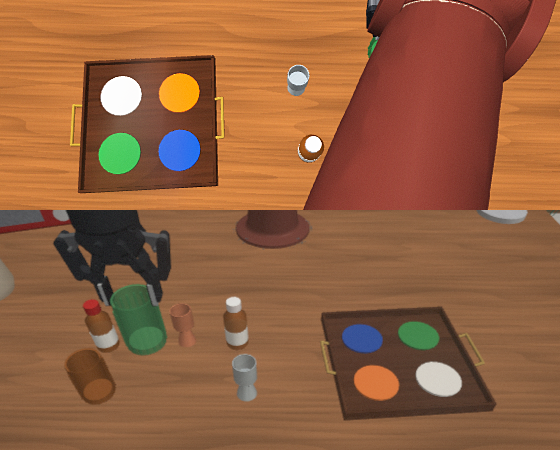

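The green tumbler is held upright between the jaws at about (138,320) in the stacked picture, and the other pieces are undisturbed.

move_arm(rows=[[-0.34, -1, 0, 0, 0, 0, -1], [-0.69, -2, 0, 0, 0, 0, -1], [-1.03, -3, 0, 0, 0, 0, -1], [-1.185, -3.45, 0, 0, 0, 0, -1], [-1.185, -3.45, 0, 0, 0, 0, -1], [-1.185, -3.45, 0, 0, 0, 0, -1], [-1.185, -3.45, 0, 0, 0, 0, -1], [-1.185, -3.45, 0, 0, 0, 0, -1], [-1.185, -3.45, 0, 0, 0, 0, -1], [-1.185, -3.45, 0, 0, 0, 0, -1], [-1.185, -3.45, 0, 0, 0, 0, -1], [-1.185, -3.45, 0, 0, 0, 0, -1], [-1.185, -3.45, 0, 0, 0, 0, -1], [-1.185, -3.45, 0, 0, 0, 0, -1], [-1.03, -3, 0, 0, 0, 0, -1], [-0.69, -2, 0, 0, 0, 0, -1], [-0.34, -1, 0, 0, 0, 0, -1], [0, 0, 0, 0, 0, 0, -1], [0, 0, 0, 0, 0, 0, -1], [0, 0, 0, 0, 0, 0, -1]])

```text
time: 6.07
tool_pos: [0.4568, 0.3113, 0.2092]
tool_rot: [0.001, 1.0, -0.0, -0.001]
contact_force: [-0.3, -0.1, -3.1]
gripper_width: 0.676
grasp_force: 65.0
```

move_arm(rows=[[0, 0, 1, 0, 0, 0, -1], [0, 0, 2, 0, 0, 0, -1], [0, 0, 3, 0, 0, 0, -1], [0, 0, 3, 0, 0, 0, -1], [0, 0, 2, 0, 0, 0, -1], [0, 0, 1, 0, 0, 0, -1], [0, 0, 0.7, 0, 0, 0, -1], [0, 0, 0.5, 0, 0, 0, -1], [0, 0, 0, 0, 0, 0, -1], [0, 0, 0, 0, 0, 0, -1]])

```text
time: 6.9
tool_pos: [0.4578, 0.3127, 0.0794]
tool_rot: [-0.0, 1.0, -0.0, 0.001]
contact_force: [0.9, 0.3, -2.2]
gripper_width: 0.677
grasp_force: 65.0
```

move_arm(rows=[[0, 0.1, 0.4, 0, 0, 0, -1], [0, 0, 0.3, 0, 0, 0, -1], [0, 0, 0, 0, 0, 0, -1], [0, 0, 0, 0, 0, 0, -1]])

```text
time: 7.23
tool_pos: [0.4568, 0.3114, 0.0712]
tool_rot: [-0.0, 1.0, 0.0, 0.0]
contact_force: [0.5, 0.0, -2.1]
gripper_width: 0.677
grasp_force: 65.0
```

move_arm(rows=[[0, 0, 0.2, 0, 0, 0, -1], [0, 0, 0, 0, 0, 0, -1], [0, 0, 0, 0, 0, 0, -1]])

```text
time: 7.48
tool_pos: [0.457, 0.3116, 0.0693]
tool_rot: [-0.0, 1.0, 0.0, 0.0]
contact_force: [-0.8, 0.4, -1.9]
gripper_width: 0.676
grasp_force: 65.1
```

move_arm(rows=[[0.1, 0, 0.15, 0, 0, 0, -1], [0, 0, 0, 0, 0, 0, -1], [0, 0, 0, 0, 0, 0, -1]])

```text
time: 7.73
tool_pos: [0.4585, 0.3117, 0.0695]
tool_rot: [-0.0, 1.0, 0.0, 0.0]
contact_force: [-3.1, -1.4, 5.9]
gripper_width: 0.676
grasp_force: 65.8
```

move_arm(rows=[[0, 0, 0.15, 0, 0, 0, -1], [0, 0, 0, 0, 0, 0, -1], [0, 0, 0, 0, 0, 0, -1]])

```text
time: 7.98
tool_pos: [0.459, 0.3118, 0.0695]
tool_rot: [-0.0, 1.0, 0.0, 0.001]
contact_force: [-5.7, -2.9, 12.9]
gripper_width: 0.68
grasp_force: 66.5
```

move_arm(rows=[[0, 0, -0.2, 0, 0, 0, -1], [0, 0, 0, 0, 0, 0, -1], [0, 0, 0, 0, 0, 0, 1], [0, 0, 0, 0, 0, 0, 1], [0, 0, 0, 0, 0, 0, 1], [0, 0, 0, 0, 0, 0, 1], [0, 0, 0, 0, 0, 0, 1], [0, 0, -1, 0, 0, 0, 1], [0, 0, -2, 0, 0, 0, 1], [0, 0, -3, 0, 0, 0, 1], [0, 0, -3, 0, 0, 0, 1], [0, 0, -3, 0, 0, 0, 1], [0, 0, -2.5, 0, 0, 0, 1], [0, 0, 0, 0, 0, 0, 1]])

```text
time: 9.15
tool_pos: [0.4609, 0.3131, 0.2214]
tool_rot: [-0.003, 1.0, 0.0, 0.006]
contact_force: [1.4, -0.8, 1.2]
gripper_width: 0.999
grasp_force: 0.0
```

```bash
python3 - <<'E'
from h import *
g=manip.grab_frame("scene"); cv2.imwrite("pics/p1.png",g["img"][60:300])
E
```

```text
(no output)
```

View pics/p1.png

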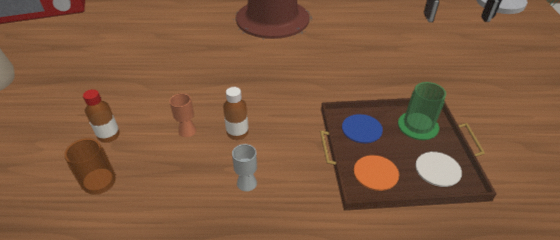

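The green tumbler stands upright at (425,105) on its coaster.

move_arm(rows=[[0.46, 2, 0, 0, 0, 0, 1], [0.69, 3, 0, 0, 0, 0, 1], [0.82, 3.55, 0, 0, 0, 0, 1], [0.82, 3.55, 0, 0, 0, 0, 1], [0.82, 3.55, 0, 0, 0, 0, 1], [0.82, 3.55, 0, 0, 0, 0, 1], [0.82, 3.55, 0, 0, 0, 0, 1], [0.82, 3.55, 0, 0, 0, 0, 1], [0.82, 3.55, 0, 0, 0, 0, 1], [0.82, 3.55, 0, 0, 0, 0, 1], [0.82, 3.55, 0, 0, 0, 0, 1], [0.82, 3.55, 0, 0, 0, 0, 1], [0.82, 3.55, 0, 0, 0, 0, 1], [0.82, 3.55, 0, 0, 0, 0, 1], [0.82, 3.55, 0, 0, 0, 0, 1], [0.82, 3.55, 0, 0, 0, 0, 1], [0.82, 3.55, 0, 0, 0, 0, 1], [0.69, 3, 0, 0, 0, 0, 1], [0.46, 2, 0, 0, 0, 0, 1], [0, 0, 0, 0, 0, 0, 1]])

```text
time: 10.87
tool_pos: [0.6031, -0.3247, 0.211]
tool_rot: [-0.0, 1.0, -0.002, -0.001]
contact_force: [0.6, 0.4, -0.8]
gripper_width: 0.998
grasp_force: 0.0
```

move_arm(rows=[[0, 0, 0, 0, 0, 0, 1], [0, 0, 0, 0, 0, 0, 1], [0, 0, 0, 0, 0, 0, 1]])

```text
time: 11.12
tool_pos: [0.6036, -0.3197, 0.2126]
tool_rot: [-0.0, 1.0, 0.001, -0.0]
contact_force: [-0.4, -0.4, -0.6]
gripper_width: 1.003
grasp_force: 0.0
```

```bash
python3 - <<'E'
from h import *
f=manip.grab_frame("top"); g=manip.grab_frame("scene")
cv2.imwrite("pics/t2.png",cv2.resize(f["img"][130:300,60:260],None,fx=3.5,fy=3.5))
E
```

```text
(no output)
```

View pics/t2.png

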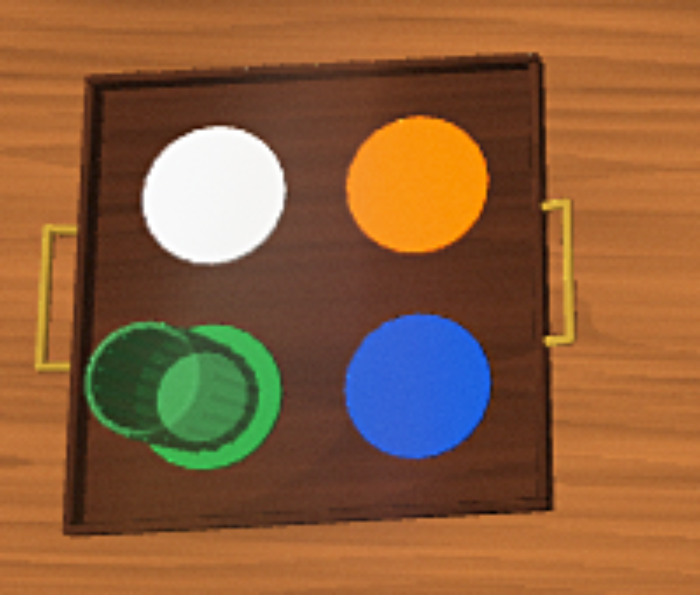

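The green base sits within about 2 mm of its coaster's centre: disc at (204,397), coaster at about (209,397) in the crop. Going on to amber.

move_arm(rows=[[0.3, -0.05, 2, 0, 0, 0, 1], [0, 0, 3, 0, 0, 0, 1], [0, 0, 3, 0, 0, 0, 1], [0, 0, 3, 0, 0, 0, 1], [0, 0, 2.5, 0, 0, 0, 1], [0, 0, 1.2, 0, 0, 0, 1], [0, 0, 0.9, 0, 0, 0, 1], [0, 0, 0, 0, 0, 0, 1], [0, 0, 0, 0, 0, 0, -1], [0, 0, 0, 0, 0, 0, -1], [0, 0, 0, 0, 0, 0, -1], [0, 0, 0, 0, 0, 0, -1], [0, 0, 0, 0, 0, 0, -1], [0, 0, 0, 0, 0, 0, -1], [0, 0, 0, 0, 0, 0, -1], [0, 0, 0, 0, 0, 0, -1]])

```text
time: 12.55
tool_pos: [0.6087, -0.3213, 0.0607]
tool_rot: [0.001, 1.0, 0.0, 0.002]
contact_force: [-0.9, 1.2, 6.7]
gripper_width: 0.673
grasp_force: 63.5
```

move_arm(rows=[[0, 0, -0.5, 0, 0, 0, -1], [0, 0, -1, 0, 0, 0, -1], [0, 0, -2, 0, 0, 0, -1], [0, 0, -3, 0, 0, 0, -1], [0, 0, -3, 0, 0, 0, -1], [0, 0, -3, 0, 0, 0, -1], [0, 0, -2, 0, 0, 0, -1], [0, 0, -1, 0, 0, 0, -1], [0, 0, 0, 0, 0, 0, -1], [0, 0, 0, 0, 0, 0, -1], [0, 0, 0, 0, 0, 0, -1]])

```text
time: 13.47
tool_pos: [0.6058, -0.3199, 0.2094]
tool_rot: [-0.001, 1.0, -0.0, -0.002]
contact_force: [0.1, -0.4, -2.3]
gripper_width: 0.673
grasp_force: 64.5
```

move_arm(rows=[[-0.1, -1, 0, 0, 0, 0, -1], [-0.1, -2, 0, 0, 0, 0, -1], [-0.1, -3, 0, 0, 0, 0, -1], [-0.1, -3.35, 0, 0, 0, 0, -1], [-0.1, -3.35, 0, 0, 0, 0, -1], [-0.1, -3.35, 0, 0, 0, 0, -1], [-0.1, -3.35, 0, 0, 0, 0, -1], [-0.1, -3.35, 0, 0, 0, 0, -1], [-0.1, -3.35, 0, 0, 0, 0, -1], [-0.1, -3.35, 0, 0, 0, 0, -1], [-0.1, -3.35, 0, 0, 0, 0, -1], [-0.1, -3.35, 0, 0, 0, 0, -1], [-0.1, -3.35, 0, 0, 0, 0, -1], [-0.1, -3.35, 0, 0, 0, 0, -1], [-0.1, -3.35, 0, 0, 0, 0, -1], [-0.1, -3, 0, 0, 0, 0, -1], [-0.1, -2, 0, 0, 0, 0, -1], [-0.1, -1, 0, 0, 0, 0, -1], [0, 0, 0, 0, 0, 0, -1], [0, 0, 0, 0, 0, 0, -1]])

```text
time: 15.13
tool_pos: [0.5881, 0.2012, 0.2109]
tool_rot: [0.001, 1.0, 0.0, -0.001]
contact_force: [0.4, -0.7, -1.8]
gripper_width: 0.672
grasp_force: 64.6
```

move_arm(rows=[[0, 0, 1, 0, 0, 0, -1], [0, 0, 2, 0, 0, 0, -1], [0, 0, 3, 0, 0, 0, -1], [0, 0, 3, 0, 0, 0, -1], [0, 0, 2, 0, 0, 0, -1], [0, 0, 1, 0, 0, 0, -1], [0, 0, 0.7, 0, 0, 0, -1], [0, 0, 0, 0, 0, 0, -1], [0, 0, 0, 0, 0, 0, -1], [0, 0, 0, 0, 0, 0, -1]])

```text
time: 15.97
tool_pos: [0.5903, 0.2015, 0.0872]
tool_rot: [-0.0, 1.0, -0.0, 0.002]
contact_force: [-0.3, 0.1, -1.7]
gripper_width: 0.673
grasp_force: 64.7
```

move_arm(rows=[[-0.2, 0, 0.6, 0, 0, 0, -1], [0, 0, 0.5, 0, 0, 0, -1], [0, 0, 0, 0, 0, 0, -1], [0, 0, 0, 0, 0, 0, -1], [0, 0, 0, 0, 0, 0, -1]])

```text
time: 16.38
tool_pos: [0.5868, 0.2015, 0.0741]
tool_rot: [0.0, 1.0, 0.0, 0.0]
contact_force: [0.1, -0.2, -2.5]
gripper_width: 0.672
grasp_force: 64.7
```

move_arm(rows=[[0, 0, 0.2, 0, 0, 0, -1], [0, 0, 0, 0, 0, 0, -1], [0, 0, 0, 0, 0, 0, -1]])

```text
time: 16.63
tool_pos: [0.5869, 0.2014, 0.0721]
tool_rot: [0.0, 1.0, 0.0, 0.0]
contact_force: [-0.7, -0.2, -1.7]
gripper_width: 0.672
grasp_force: 64.7
```

move_arm(rows=[[0, 0, 0.15, 0, 0, 0, -1], [0, 0, 0, 0, 0, 0, -1], [0, 0, 0, 0, 0, 0, -1]])

```text
time: 16.88
tool_pos: [0.5877, 0.2016, 0.0718]
tool_rot: [-0.0, 1.0, 0.0, 0.001]
contact_force: [-0.8, -1.1, 4.1]
gripper_width: 0.675
grasp_force: 65.3
```

move_arm(rows=[[0, 0, 0, 0, 0, 0, 1], [0, 0, 0, 0, 0, 0, 1], [0, 0, 0, 0, 0, 0, 1], [0, 0, 0, 0, 0, 0, 1], [0, 0, 0, 0, 0, 0, 1], [0, 0, 0, 0, 0, 0, 1], [0, 0, -1, 0, 0, 0, 1], [0, 0, -2, 0, 0, 0, 1], [0, 0, -3, 0, 0, 0, 1], [0, 0, -3, 0, 0, 0, 1], [0, 0, -3, 0, 0, 0, 1], [0, 0, -2.5, 0, 0, 0, 1], [0, 0, 0, 0, 0, 0, 1], [0, 0, 0, 0, 0, 0, 1], [0, 0, 0, 0, 0, 0, 1]])

```text
time: 18.13
tool_pos: [0.5865, 0.2013, 0.2154]
tool_rot: [0.0, 1.0, -0.0, -0.0]
contact_force: [-0.2, 0.3, -0.7]
gripper_width: 0.999
grasp_force: 0.0
```

move_arm(rows=[[0.27, 2, 0, 0, 0, 0, 1], [0.27, 3, 0, 0, 0, 0, 1], [0.28, 3.55, 0, 0, 0, 0, 1], [0.28, 3.55, 0, 0, 0, 0, 1], [0.28, 3.55, 0, 0, 0, 0, 1], [0.28, 3.55, 0, 0, 0, 0, 1], [0.27, 3, 0, 0, 0, 0, 1], [0.27, 2, 0, 0, 0, 0, 1], [0, 0, 0, 0, 0, 0, 1], [0, 0, 0, 0, 0, 0, 1], [0, 0, 0, 0, 0, 0, 1], [0, 0, 0, 0, 0, 0, 1]])

```text
time: 19.13
tool_pos: [0.6083, -0.0394, 0.2147]
tool_rot: [-0.0, 1.0, 0.001, -0.001]
contact_force: [-0.3, -0.7, -0.6]
gripper_width: 1.0
grasp_force: 0.0
```

```bash
python3 - <<'E'
from h import *
f=manip.grab_frame("top"); g=manip.grab_frame("scene")
cv2.imwrite("pics/t3.png",np.vstack([cv2.resize(f["img"][130:300,60:340],None,fx=2,fy=2),g["img"][60:300]]))
E
```

```text
(no output)
```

View pics/t3.png

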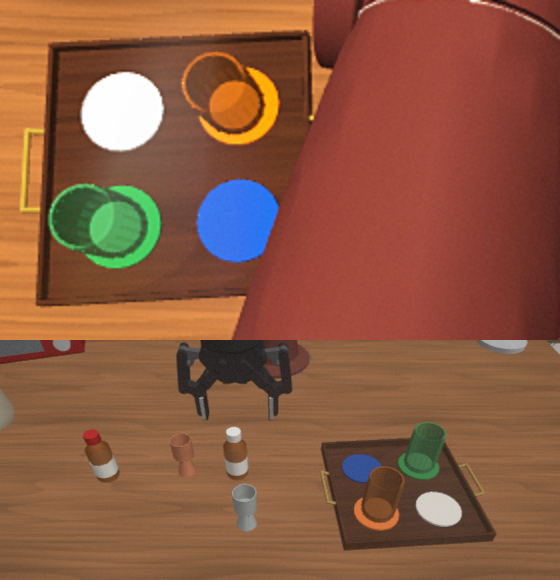

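Amber stands centred on orange: base (234,104), coaster about (238,106) in the upper part of the picture. The jaws are over the steel jigger.

move_arm(rows=[[0, 0.1, 2, 0, 0, 0, 1], [0, 0, 3, 0, 0, 0, 1], [0, 0, 3, 0, 0, 0, 1], [0, 0, 3, 0, 0, 0, 1], [0, 0, 2, 0, 0, 0, 1], [0, 0, 1, 0, 0, 0, 1], [0, 0, 0.75, 0, 0, 0, 1], [0, 0, 0, 0, 0, 0, 1], [0, 0, 0, 0, 0, 0, -1], [0, 0, 0, 0, 0, 0, -1], [0, 0, 0, 0, 0, 0, -1], [0, 0, 0, 0, 0, 0, -1], [0, 0, 0, 0, 0, 0, -1], [0, 0, 0, 0, 0, 0, -1], [0, 0, 0, 0, 0, 0, -1], [0, 0, 0, 0, 0, 0, -1], [0, 0, 0, 0, 0, 0, -1], [0, 0, 0, 0, 0, 0, -1]])

```text
time: 20.73
tool_pos: [0.6131, -0.041, 0.0741]
tool_rot: [-0.0, 1.0, -0.0, 0.005]
contact_force: [-0.3, 4.5, 15.5]
gripper_width: -0.0
grasp_force: 7.4
```

move_arm(rows=[[0, 0, -0.5, 0, 0, 0, -1], [0, 0, -1, 0, 0, 0, -1], [0, 0, -2, 0, 0, 0, -1], [0, 0, -3, 0, 0, 0, -1], [0, 0, -3, 0, 0, 0, -1], [0, 0, -3, 0, 0, 0, -1], [0, 0, -1.5, 0, 0, 0, -1], [0, 0, -0.5, 0, 0, 0, -1], [0, 0, 0, 0, 0, 0, -1], [0, 0, 0, 0, 0, 0, -1], [0, 0, 0, 0, 0, 0, -1]])

```text
time: 21.65
tool_pos: [0.6076, -0.0414, 0.2106]
tool_rot: [-0.0, 1.0, -0.0, -0.002]
contact_force: [-0.5, 0.2, -1.3]
gripper_width: -0.003
grasp_force: 0.0
```

```bash
python3 - <<'E'
from h import *
g=manip.grab_frame("scene")
cv2.imwrite("pics/s4.png",cv2.resize(g["img"][60:300,150:350],None,fx=2,fy=2))
E
```

```text
(no output)
```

View pics/s4.png

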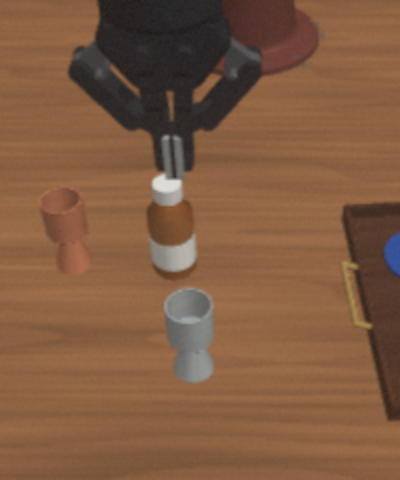

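The jaws shut empty (width 0). The jigger still stands where it was, with its foot at about (247,242) in the full frame. I'll check the geometry before trying again.

```bash
python3 - <<'E'
from h import *
f=manip.grab_frame("top"); g=manip.grab_frame("scene")
def P(c,X): q=c["mtx"]@(c["R"]@np.array(X)+c["t"]); return (q[:2]/q[2]).round(1)
s=manip.state(); p=s["tool_pos"]; print(p,s["gripper_width"],s["tool_rot"])
print("tip",P(g,p-[0,0,.019]),"foot",P(g,[.6085,-.041,0]),"rim",P(g,[.6085,-.041,.085]))
h=mask(g,(0,0,40),(180,80,255),(225,198,264,255)); print(cyl(g,h,.085,.021),cv2.boundingRect(h))
print("top rim",P(f,[.6085,-.041,.085]))
E
```

```text
[ 0.60793057 -0.04142117  0.21102708] -0.0016543983139410438 [-3.12731500e-04  9.99998596e-01 -1.92749548e-05 -1.64599889e-03]
tip [238.7 163.5] foot [246.1 242.4] rim [243.3 211.6]
(array([ 0.60600725, -0.04060197]), array([ 0.61062437, -0.04001223])) (232, 204, 25, 47)
top rim [298.  164.4]
```

```bash
python3 - <<'E'
from h import *
g=manip.grab_frame("scene")
im=g["img"][70:270,170:320]
cv2.imwrite("pics/s5.png",cv2.resize(im,None,fx=3,fy=3,interpolation=cv2.INTER_NEAREST))
R,t=g["R"],g["t"];C=-R.T@t; print("C",C)
for v in (145,148,150,153,156,160):
    d=R.T@np.linalg.inv(g["mtx"])@np.array([237,v,1.]); X=C+d*(.608-C[0])/d[0]; print(v,X.round(4))
E
```

```text
C [1.06591401 0.01775564 0.58225689]
145 [ 0.608  -0.0414  0.227 ]
148 [ 0.608  -0.0418  0.2216]
150 [ 0.608  -0.0421  0.2179]
153 [ 0.608  -0.0425  0.2123]
156 [ 0.608  -0.0429  0.2066]
160 [ 0.608  -0.0435  0.1989]
```

View pics/s5.png

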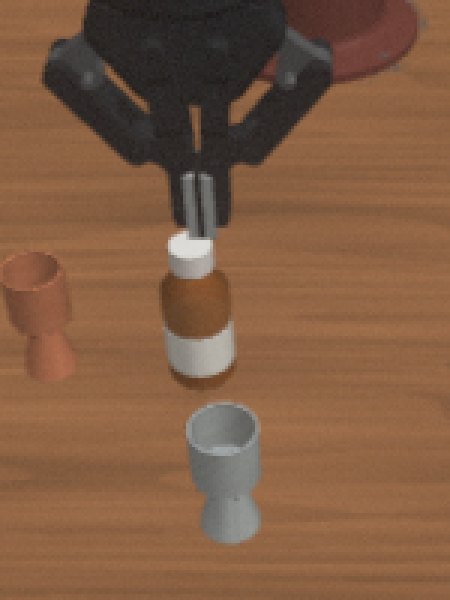

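The shut fingertips are at about (237.7,149.5). At x=0.608 that is z≈0.219, about 27 mm higher than the nominal tip. That explains closing over the rim, so I'll grasp about 27 mm lower in reported z.

move_arm(rows=[[0, 0, 0, 0, 0, 0, 1], [0, 0, 0, 0, 0, 0, 1], [0, 0, 0, 0, 0, 0, 1], [0, 0, 0, 0, 0, 0, 1], [0, 0, 0, 0, 0, 0, 1], [0, 0, 2, 0, 0, 0, 1], [0, 0, 3, 0, 0, 0, 1], [0, 0, 3, 0, 0, 0, 1], [0, 0, 3, 0, 0, 0, 1], [0, 0, 2, 0, 0, 0, 1], [0, 0, 1, 0, 0, 0, 1], [0, 0, 1, 0, 0, 0, 1], [0, 0, 1, 0, 0, 0, 1], [0, 0, 0.5, 0, 0, 0, 1], [0, 0, 0.4, 0, 0, 0, 1], [0, 0, 0, 0, 0, 0, 1]])

```text
time: 23.18
tool_pos: [0.609, -0.0416, 0.0441]
tool_rot: [0.0, 1.0, 0.0, 0.0]
contact_force: [0.6, 0.6, -0.3]
gripper_width: 0.997
grasp_force: 0.0
```

move_arm(rows=[[0, 0, 0, 0, 0, 0, -1], [0, 0, 0, 0, 0, 0, -1], [0, 0, 0, 0, 0, 0, -1], [0, 0, 0, 0, 0, 0, -1], [0, 0, 0, 0, 0, 0, -1], [0, 0, 0, 0, 0, 0, -1], [0, 0, 0, 0, 0, 0, -1], [0, 0, 0, 0, 0, 0, -1], [0, 0, 0, 0, 0, 0, -1]])

```text
time: 23.93
tool_pos: [0.6098, -0.0416, 0.0453]
tool_rot: [0.0, 1.0, 0.0, 0.001]
contact_force: [0.0, 0.7, 5.3]
gripper_width: 0.476
grasp_force: 61.0
```

move_arm(rows=[[0, 0, -0.5, 0, 0, 0, -1], [0, 0, -1, 0, 0, 0, -1], [0, 0, -2, 0, 0, 0, -1], [0, 0, -3, 0, 0, 0, -1], [0, 0, -3, 0, 0, 0, -1], [0, 0, -3, 0, 0, 0, -1], [0, 0, -2, 0, 0, 0, -1], [0, 0, -1, 0, 0, 0, -1], [0, 0, 0, 0, 0, 0, -1], [0, 0, 0, 0, 0, 0, -1], [0, 0, 0, 0, 0, 0, -1]])

```text
time: 24.85
tool_pos: [0.6075, -0.0413, 0.1965]
tool_rot: [-0.0, 1.0, 0.0, -0.002]
contact_force: [-0.4, 0.4, -1.0]
gripper_width: 0.478
grasp_force: 60.7
```

move_arm(rows=[[-0.23, -1, 0, 0, 0, 0, -1], [-0.23, -2, 0, 0, 0, 0, -1], [-0.23, -3, 0, 0, 0, 0, -1], [-0.23, -3.46, 0, 0, 0, 0, -1], [-0.23, -3.46, 0, 0, 0, 0, -1], [-0.23, -3.46, 0, 0, 0, 0, -1], [-0.23, -3.46, 0, 0, 0, 0, -1], [-0.23, -3.46, 0, 0, 0, 0, -1], [-0.23, -3.46, 0, 0, 0, 0, -1], [-0.23, -3.46, 0, 0, 0, 0, -1], [-0.23, -3, 0, 0, 0, 0, -1], [-0.23, -2, 0, 0, 0, 0, -1], [-0.23, -1, 0, 0, 0, 0, -1], [0, 0, 0, 0, 0, 0, -1], [0, 0, 0, 0, 0, 0, -1], [0, 0, 0, 0, 0, 0, -1]])

```text
time: 26.18
tool_pos: [0.5788, 0.3195, 0.1985]
tool_rot: [0.0, 1.0, -0.001, -0.0]
contact_force: [-0.1, 0.5, -1.1]
gripper_width: 0.477
grasp_force: 60.8
```

move_arm(rows=[[0, 0, 1, 0, 0, 0, -1], [0, 0, 2, 0, 0, 0, -1], [0, 0, 3, 0, 0, 0, -1], [0, 0, 3, 0, 0, 0, -1], [0, 0, 2, 0, 0, 0, -1], [0, 0, 1, 0, 0, 0, -1], [0, 0, 0.6, 0, 0, 0, -1], [0, 0, 0, 0, 0, 0, -1], [0, 0, 0, 0, 0, 0, -1], [0, 0, 0, 0, 0, 0, -1]])

```text
time: 27.02
tool_pos: [0.5804, 0.321, 0.0754]
tool_rot: [-0.001, 1.0, -0.0, 0.002]
contact_force: [0.5, 1.0, -0.8]
gripper_width: 0.477
grasp_force: 60.8
```

move_arm(rows=[[-0.1, 0, 0.8, 0, 0, 0, -1], [0, 0, 0.6, 0, 0, 0, -1], [0, 0, 0, 0, 0, 0, -1], [0, 0, 0, 0, 0, 0, -1], [0, 0, 0, 0, 0, 0, -1]])

```text
time: 27.43
tool_pos: [0.5778, 0.3207, 0.059]
tool_rot: [0.0, 1.0, 0.0, -0.0]
contact_force: [0.5, 0.2, -1.0]
gripper_width: 0.48
grasp_force: 60.8
```

move_arm(rows=[[0, 0, 0.25, 0, 0, 0, -1], [0, 0, 0, 0, 0, 0, -1], [0, 0, 0, 0, 0, 0, -1]])

```text
time: 27.68
tool_pos: [0.5779, 0.3206, 0.0565]
tool_rot: [-0.0, 1.0, 0.0, -0.0]
contact_force: [-0.8, 0.3, -1.3]
gripper_width: 0.477
grasp_force: 60.8
```

move_arm(rows=[[0, 0, 0.15, 0, 0, 0, -1], [0, 0, 0, 0, 0, 0, -1], [0, 0, 0, 0, 0, 0, -1]])

```text
time: 27.93
tool_pos: [0.5785, 0.3208, 0.0563]
tool_rot: [-0.0, 1.0, 0.0, 0.001]
contact_force: [-1.5, -0.6, 4.4]
gripper_width: 0.474
grasp_force: 61.2
```

move_arm(rows=[[0, 0, 0.1, 0, 0, 0, -1], [0, 0, 0, 0, 0, 0, -1], [0, 0, 0, 0, 0, 0, -1]])

```text
time: 28.18
tool_pos: [0.5788, 0.3209, 0.0563]
tool_rot: [-0.0, 1.0, 0.0, 0.001]
contact_force: [-3.3, -2.2, 8.2]
gripper_width: 0.479
grasp_force: 61.7
```

move_arm(rows=[[0, 0, -0.15, 0, 0, 0, -1], [0, 0, 0, 0, 0, 0, -1], [0, 0, 0, 0, 0, 0, 1], [0, 0, 0, 0, 0, 0, 1], [0, 0, 0, 0, 0, 0, 1], [0, 0, 0, 0, 0, 0, 1], [0, 0, 0, 0, 0, 0, 1], [0, 0, 0, 0, 0, 0, 1], [0, 0, -1, 0, 0, 0, 1], [0, 0, -2, 0, 0, 0, 1], [0, 0, -3, 0, 0, 0, 1], [0, 0, -3, 0, 0, 0, 1], [0, 0, -3, 0, 0, 0, 1], [0, 0, -2.5, 0, 0, 0, 1], [0, 0, 0, 0, 0, 0, 1], [0, 0, 0, 0, 0, 0, 1], [0, 0, 0, 0, 0, 0, 1]])

```text
time: 29.6
tool_pos: [0.5776, 0.3205, 0.2002]
tool_rot: [0.0, 1.0, -0.0, -0.0]
contact_force: [-1.4, -0.8, 0.4]
gripper_width: 1.0
grasp_force: 0.0
```

move_arm(rows=[[-0.53, 2, 0, 0, 0, 0, 1], [-0.8, 3, 0, 0, 0, 0, 1], [-0.96, 3.6, 0, 0, 0, 0, 1], [-0.96, 3.6, 0, 0, 0, 0, 1], [-0.96, 3.6, 0, 0, 0, 0, 1], [-0.96, 3.6, 0, 0, 0, 0, 1], [-0.96, 3.6, 0, 0, 0, 0, 1], [-0.96, 3.6, 0, 0, 0, 0, 1], [-0.96, 3.6, 0, 0, 0, 0, 1], [-0.96, 3.6, 0, 0, 0, 0, 1], [-0.8, 3, 0, 0, 0, 0, 1], [-0.53, 2, 0, 0, 0, 0, 1], [0, 0, 0, 0, 0, 0, 1], [0, 0, 0, 0, 0, 0, 1], [0, 0, 0, 0, 0, 0, 1], [0, 0, 0, 0, 0, 0, 1]])

```text
time: 30.93
tool_pos: [0.4744, -0.0663, 0.1998]
tool_rot: [-0.0, 1.0, 0.001, -0.001]
contact_force: [-0.8, 0.6, -0.0]
gripper_width: 1.002
grasp_force: 0.0
```

move_arm(rows=[[0, 0, 2, 0, 0, 0, 1], [0, 0, 3, 0, 0, 0, 1], [0, 0, 3, 0, 0, 0, 1], [0, 0, 2, 0, 0, 0, 1], [0, 0, 1.5, 0, 0, 0, 1], [0, 0, 1, 0, 0, 0, 1], [0, 0, 1, 0, 0, 0, 1], [0, 0, 0.5, 0, 0, 0, 1], [0, 0, 0, 0, 0, 0, 1], [0, 0, 0, 0, 0, 0, 1]])

```text
time: 31.77
tool_pos: [0.4751, -0.0673, 0.0612]
tool_rot: [0.0, 1.0, 0.0, 0.0]
contact_force: [0.1, 0.8, -0.4]
gripper_width: 1.001
grasp_force: 0.0
```

move_arm(rows=[[0, 0, 0.8, 0, 0, 0, 1], [0, 0, 0.7, 0, 0, 0, 1], [0, 0, 0.5, 0, 0, 0, 1], [0, 0, 0.3, 0, 0, 0, 1], [0, 0, 0, 0, 0, 0, 1], [0, 0, 0, 0, 0, 0, 1]])

```text
time: 32.27
tool_pos: [0.4743, -0.0674, 0.0373]
tool_rot: [-0.0, 1.0, -0.0, -0.0]
contact_force: [-0.1, -0.2, 0.5]
gripper_width: 0.999
grasp_force: 0.0
```

move_arm(rows=[[0, 0, 0, 0, 0, 0, -1], [0, 0, 0, 0, 0, 0, -1], [0, 0, 0, 0, 0, 0, -1], [0, 0, 0, 0, 0, 0, -1], [0, 0, 0, 0, 0, 0, -1], [0, 0, 0, 0, 0, 0, -1], [0, 0, 0, 0, 0, 0, -1], [0, 0, 0, 0, 0, 0, -1], [0, 0, 0, 0, 0, 0, -1]])

```text
time: 33.02
tool_pos: [0.4752, -0.0677, 0.0384]
tool_rot: [0.0, 1.0, 0.0, 0.001]
contact_force: [-0.3, -1.2, 5.5]
gripper_width: 0.515
grasp_force: 61.7
```

move_arm(rows=[[0, 0, -0.5, 0, 0, 0, -1], [0, 0, -1, 0, 0, 0, -1], [0, 0, -2, 0, 0, 0, -1], [0, 0, -2, 0, 0, 0, -1], [0, 0, -2, 0, 0, 0, -1], [0, 0, -1, 0, 0, 0, -1], [0, 0, -0.5, 0, 0, 0, -1], [0, 0, 0, 0, 0, 0, -1], [0, 0, 0, 0, 0, 0, -1]])

```text
time: 33.77
tool_pos: [0.4739, -0.0671, 0.1267]
tool_rot: [-0.0, 1.0, -0.0, -0.001]
contact_force: [-0.4, -0.2, -2.3]
gripper_width: 0.518
grasp_force: 61.5
```

move_arm(rows=[[-0.06, -1, 0, 0, 0, 0, -1], [-0.06, -2, 0, 0, 0, 0, -1], [-0.06, -3, 0, 0, 0, 0, -1], [-0.07, -3.5, 0, 0, 0, 0, -1], [-0.07, -3.5, 0, 0, 0, 0, -1], [-0.07, -3.5, 0, 0, 0, 0, -1], [-0.07, -3.5, 0, 0, 0, 0, -1], [-0.06, -3, 0, 0, 0, 0, -1], [-0.06, -2, 0, 0, 0, 0, -1], [-0.06, -1, 0, 0, 0, 0, -1], [0, 0, 0, 0, 0, 0, -1], [0, 0, 0, 0, 0, 0, -1], [0, 0, 0, 0, 0, 0, -1]])

```text
time: 34.85
tool_pos: [0.4678, 0.1917, 0.127]
tool_rot: [0.0, 1.0, -0.0, -0.001]
contact_force: [0.4, 0.5, -2.0]
gripper_width: 0.516
grasp_force: 61.7
```

move_arm(rows=[[0, 0, 1, 0, 0, 0, -1], [0, 0, 2, 0, 0, 0, -1], [0, 0, 2, 0, 0, 0, -1], [0, 0, 1, 0, 0, 0, -1], [0, 0, 0.5, 0, 0, 0, -1], [0, 0, 0, 0, 0, 0, -1], [0, 0, 0, 0, 0, 0, -1], [0, 0, 0, 0, 0, 0, -1]])

```text
time: 35.52
tool_pos: [0.4692, 0.1927, 0.0639]
tool_rot: [-0.0, 1.0, -0.0, 0.001]
contact_force: [0.8, -0.0, -3.2]
gripper_width: 0.515
grasp_force: 61.7
```

move_arm(rows=[[0, 0, 0.6, 0, 0, 0, -1], [0, 0, 0.4, 0, 0, 0, -1], [0, 0, 0.15, 0, 0, 0, -1], [0, 0, 0, 0, 0, 0, -1], [0, 0, 0, 0, 0, 0, -1], [0, 0, 0, 0, 0, 0, -1]])

```text
time: 36.02
tool_pos: [0.4682, 0.1927, 0.0512]
tool_rot: [-0.0, 1.0, 0.0, 0.0]
contact_force: [0.1, -0.4, -2.3]
gripper_width: 0.511
grasp_force: 61.7
```

move_arm(rows=[[0, 0, 0.2, 0, 0, 0, -1], [0, 0, 0, 0, 0, 0, -1], [0, 0, 0, 0, 0, 0, -1]])

```text
time: 36.27
tool_pos: [0.4685, 0.1928, 0.0495]
tool_rot: [-0.0, 1.0, -0.0, 0.0]
contact_force: [0.4, 0.3, -0.8]
gripper_width: 0.514
grasp_force: 61.8
```

move_arm(rows=[[0, 0, 0.15, 0, 0, 0, -1], [0, 0, 0, 0, 0, 0, -1], [0, 0, 0, 0, 0, 0, -1]])

```text
time: 36.52
tool_pos: [0.4692, 0.1928, 0.0494]
tool_rot: [-0.0, 1.0, 0.0, 0.001]
contact_force: [-2.0, -1.4, 6.5]
gripper_width: 0.517
grasp_force: 62.6
```

Contact made. Next: ease, release, retreat up and to the robot's right, then check.

move_arm(rows=[[0, 0, -0.1, 0, 0, 0, -1], [0, 0, 0, 0, 0, 0, 1], [0, 0, 0, 0, 0, 0, 1], [0, 0, 0, 0, 0, 0, 1], [0, 0, 0, 0, 0, 0, 1], [0, 0, 0, 0, 0, 0, 1], [0, 0, 0, 0, 0, 0, 1], [0, 0, -1, 0, 0, 0, 1], [0, 0, -2, 0, 0, 0, 1], [0, 0, -3, 0, 0, 0, 1], [0, 0, -3, 0, 0, 0, 1], [0, 0, -3, 0, 0, 0, 1], [0, 0, -3, 0, 0, 0, 1], [0, 0, -3, 0, 0, 0, 1], [0, 0, 0, 0, 0, 0, 1]])

```text
time: 37.77
tool_pos: [0.4716, 0.1935, 0.2376]
tool_rot: [-0.002, 1.0, 0.0, 0.007]
contact_force: [0.9, 0.3, 0.0]
gripper_width: 1.002
grasp_force: 0.0
```

move_arm(rows=[[0, 2, 0, 0, 0, 0, 1], [0, 3.5, 0, 0, 0, 0, 1], [0, 3.5, 0, 0, 0, 0, 1], [0, 3.5, 0, 0, 0, 0, 1], [0, 3.5, 0, 0, 0, 0, 1], [0, 3.5, 0, 0, 0, 0, 1], [0, 3.5, 0, 0, 0, 0, 1], [0, 3.5, 0, 0, 0, 0, 1], [0, 3.5, 0, 0, 0, 0, 1], [0, 3.5, 0, 0, 0, 0, 1], [0, 3.5, 0, 0, 0, 0, 1], [0, 3.5, 0, 0, 0, 0, 1], [0, 3.5, 0, 0, 0, 0, 1], [0, 2, 0, 0, 0, 0, 1], [0, 0, 0, 0, 0, 0, 1], [0, 0, 0, 0, 0, 0, 1], [0, 0, 0, 0, 0, 0, 1], [0, 0, 0, 0, 0, 0, 1]])

```text
time: 39.27
tool_pos: [0.4682, -0.2663, 0.2287]
tool_rot: [-0.0, 1.0, 0.001, 0.0]
contact_force: [-0.0, -0.0, -0.5]
gripper_width: 0.998
grasp_force: 0.0
```

```bash
python3 - <<'E'
from h import *
f=manip.grab_frame("top"); g=manip.grab_frame("scene")
cv2.imwrite("pics/t6.png",np.vstack([cv2.resize(f["img"][130:300,60:260],None,fx=2,fy=2)[:, :400],g["img"][100:330,80:480]]))
h=mask(f,(0,0,40),(180,80,255),(90,125,160,220))
h=mask(f,(0,0,190),(180,40,255),(150,200,200,260)); print("wcap",ray(f,cen(h),.121))
E
```

```text
wcap [0.4665428  0.19161097]
```

View pics/t6.png

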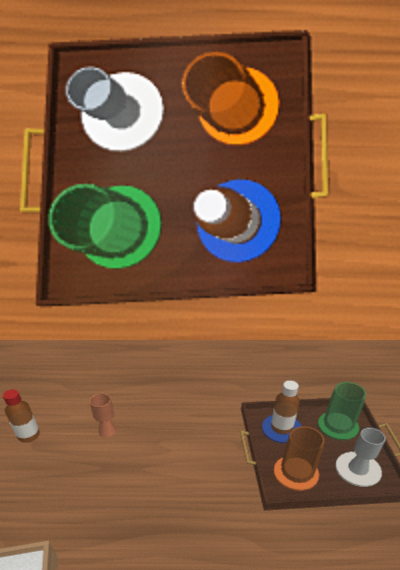

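All four pieces stand upright in the middle of their coasters (white cap measured at 0.4665,0.1916 against blue 0.467,0.192). The copper jigger and red-capped bottle are untouched, and the arm is clear.

```bash
python3 -c "
from plant import manip
print(manip.job_done())"
```

```text
the job is handed in; nothing more can be done
None
```

The tray is laid and the job handed in at about 39 s: all four pieces stand upright on their coasters, let go, and the copper jigger and red-capped bottle were left where they stood; the first close on the steel jigger slipped off its rim without moving it, and the second held.

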